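Crank the contact stage to its index on a measuring stand

ROBOT

A 6-joint arm with a two-finger parallel gripper is mounted at the origin on the work surface. World frame = base frame: x ahead of the robot, y to its left, z up, the work surface at z = 0. Lengths are in m, angles in rad, forces in N, time in s.
With the tool pointing down it reaches from about 0.2 to 0.875 m from the base axis. Payload 3.4 kg.
Tool frame: the origin (TCP) lies between the finger pads; the fingertips stand 25 mm ahead of it and the grasp point (between the pads) lies 6 mm ahead of it (r.nose_length is the z of the fingertips in the tool frame, in m); z points along the fingers, x is the direction in which the jaws open and shut, and the axes are right-handed (so a half turn about z gives the same grasp; the last joint's range is limited). The gripper opens to 94 mm and grips with 3 to 60 N. Pads are 16 mm wide; open, the fingers measure 119 mm over their backs; the gripper's body (75 mm by 177 mm) begins 78 mm behind the grasp point.
Start: joints at [1.057, 0.276, 1.505, -0, 1.361, -0.121], TCP at [0.22, 0.531, 0.23] pointing down, gripper open.
Joint ranges: [-2.89, 2.89], [-0.75, 2.08], [0.22, 2.7], [-1.18, 4.32], [0.11, 2.71], [-2.7, 2.7]. Speed limits (rad/s): [2.57, 2.57, 3.14, 3.14, 3.14, 3.14].

INTERFACE

Orientations are given as a unit quaternion [w, x, y, z].
In Python, from plant import r, gripper_to, inverse_kinematics, vision, models, telemetry gives the robot as it stands. Calls block until the motion is done:
- r.move_to(position, orientation): joint-space move of the TCP to a pose.
- r.move_l(position, rot=None, vel=0.15, guard=None): straight line of the TCP; rot=None keeps the orientation; vel is the mean speed in m/s. With guard (N) it stops when the force on the tool has changed by that much, and returns True; else False.
- r.movej(angles): joint-space move.
- gripper_to(opening, f_grip=None): finger opening in m; f_grip is the grip in N (None keeps the last); returns when the fingers have stopped.
- r.hold(seconds).
- inverse_kinematics(position, orientation): joint angles nearest the present ones, or None.
- vision.snapshot(name): name is "side" or "top" or "wrist"; returns the picture (384x512x3 uint8, red, green, blue); there is no depth.
- vision.get_calibration(name): a dict with "fx", "fy", "cx", "cy" (pixels), "position" and "orientation" of the camera in the world. Camera axes: x right, y down, z forward; pixel columns grow to the right and rows downward; lengths in m; the calibration is good to about 2 mm. The wrist camera is an equidistant fisheye: a pixel r from the principal point sees the ray r / f radians off the axis. A picture is of the moment at which its call begins: read the wrist's pose just before it. get_calibration takes no time and is no camera call; for the wrist camera it gives the pose at the moment of the call.
A pose or a line that the arm cannot do raises r.PlanningError and nothing moves.
- r.sign_off(): hands the job in, once; it reports no verdict.
Trained networks look in the newest picture that a camera, given by its name, has taken for a name from the list of things; names that differ only in an ending like _2 or _b are one class to them, and where a whole thing is asked for, a point or a joint stands for the part that bears it (a point fixed in the world has none). Each returns a list of dicts, best first, with "score" (0 to 1); they miss things now and then, are a little off and sometimes report something else, mostly with a low value. They report only what shows in the picture. A call takes as long as a camera call. They do not tell look-alikes from the thing itself.
- models.boxes_of(thing, camera): "at" ([x, y, z] in m, in world coordinates, good to about 4 mm: the middle of the surface that is visible of it).
- models.regions_of(thing, camera): "pixels" (384x512 bool, what is visible of it).
- models.mark_of(thing, camera): "at" ([x, y, z] in m, in world coordinates, good to about 4 mm: a listed point, or the origin of a listed thing).
Readings, each from a call of its own:
- telemetry.current_t(): time.
- telemetry.current_joints(): joint angles.
- telemetry.current_dq(): joint speeds.
- telemetry.current_joint_efforts(): joint torques, N m.
- telemetry.current_ee_pos(): TCP position.
- telemetry.current_tool_rot(): TCP orientation.
- telemetry.current_wrist_force(): force on the tool from outside, world axes, zero at the start.
- telemetry.current_torque(): the same for the moment, N m.
- telemetry.current_opening(): finger opening in m.
Only numpy, scipy, OpenCV 4.12 (cv2) and the standard library are available. Lean on these libraries where they do the work, as an engineer would, in place of code of your own. Each camera call takes 0.05 s, during which the arm holds its last target. There are 200 camera calls.

TASK

Put the crank with the square hole fully down onto the square shaft end of the measuring stand, then wind it clockwise (seen from above), a couple of turns, until the pointer of the sliding round stage stands in line with the fixed pointer on the stand's base. Leave the crank on the shaft.

Things in the scene. Friction and masses are not known exactly. Their poses are not given: they have to be found in the camera images.
- crank_hub (a point): Loose steel crank lying flat, handle up, 0.25 kg. Point: centre of its square hub, 32x32 mm, 36 tall (underside 18 mm below), with a 19x19 mm square hole right through, parallel to its sides. x: along the arm (18 wide, 10 thick, at the underside, to 78 mm from here); z up; free faces to grip: +y, -y. The other crank (round hub, round hole, shorter arm) does not fit.
- crank_handle (a point): Middle of the crank's upright black handle, 22 mm in diameter, 65 mm from the hub's centre along the crank's x and 25 mm higher than crank_hub. The handle spans 11 to 62 mm above the crank's underside and spins freely about its own axis, so it can be held firmly while the crank goes round. Axes as crank_hub.
- shaft_tip (a point): Top centre of the stand's upright shaft, 100 mm above the bench: a 10 mm cone (6 mm wide at the tip) over a 16x16 mm square 28 mm long, on a 54 mm round boss. Fully down, the crank rests on the boss, crank_hub 20 mm below this point; any quarter-turn fits, play 1.5 mm and 10 degrees. x, y: normal to the flats, turning with the shaft. Takes 0.12 N m to turn; stays where left.
- stage (a joint): Slide of the stage (150x130 mm plate with a black disc 124 mm wide, small steel pointer on its edge), in m: 0 with its pointer in line with the fixed steel pointer on the stand, positive farther from the shaft. Starts at 0.046 to 0.062; each clockwise turn of the shaft (seen from above) takes off 0.030, on past 0 to a stop at -0.009.
There are look-alikes about, which are no part of the job. Leave any pink or purple look-alike of the part that bears crank_hub alone.

How it is judged:
By the outcome, as a careful person would: the job done as asked, in the order asked, and still so for the second after the job is handed in, with the robot touching nothing.
It also fails if it takes over 67 s, if anything falls off the work surface, if the arm or the gripper's body presses on something with over 40 N, if the wrist force passes 120 N, or if a joint passes its speed limit or range.

## Working session

There is one attempt and no reset: what is moved stays moved. The work goes in short steps, each a Python script; the robot and the scene stay as the last script left them, time stands still between calls to the robot, and variables do not carry over. Pictures are saved under pics/ and viewed, about 8 in all and at most 12, crops included, and the job is handed in when it is done.

```bash
ls; mkdir -p pics
cat > h.py <<'E'
import numpy as np, cv2
from plant import r, gripper_to, inverse_kinematics, vision, models, telemetry
from scipy.spatial.transform import Rotation as R
def save(n,im): cv2.imwrite(f'pics/{n}.png',im[...,::-1])
def q2R(q): return R.from_quat([q[1],q[2],q[3],q[0]])
def down(yaw):  # tool z down, tool x (jaw axis) at angle yaw in world xy
    q=(R.from_euler('z',yaw)*R.from_euler('x',np.pi)).as_quat(); return np.array([q[3],q[0],q[1],q[2]])
def ray(cam,u,v,c=None):
    c=c or vision.get_calibration(cam)
    x,y=(u-c['cx'])/c['fx'],(v-c['cy'])/c['fy']
    if cam=='wrist':
        t=np.hypot(x,y); d=np.array([x/t*np.sin(t),y/t*np.sin(t),np.cos(t)]) if t>1e-9 else np.array([0,0,1.])
    else: d=np.array([x,y,1.])
    return np.array(c['position']),q2R(c['orientation']).apply(d)
def at_z(cam,u,v,z,c=None):
    p,d=ray(cam,u,v,c); return p+d*(z-p[2])/d[2]
def proj(cam,P,c=None):
    c=c or vision.get_calibration(cam)
    d=q2R(c['orientation']).inv().apply(np.array(P)-c['position'])
    if cam=='wrist':
        t=np.arctan2(np.hypot(d[0],d[1]),d[2]); n=np.hypot(d[0],d[1])+1e-12
        return c['cx']+c['fx']*t*d[0]/n, c['cy']+c['fy']*t*d[1]/n
    return c['cx']+c['fx']*d[0]/d[2], c['cy']+c['fy']*d[1]/d[2]
E
python3 - <<'E'
from h import *
ims=[]
for c in ['top','side']:
    im=vision.snapshot(c); ims.append(im)
    k=vision.get_calibration(c); print(c,np.round(k['position'],3),np.round(q2R(k['orientation']).as_matrix()[:,2],2),k['fx'])
    for t in ['crank_hub','crank_handle','shaft_tip']:
        for m in models.mark_of(t,c): print(t,np.round(m['at'],3),round(m['score'],2),np.round(proj(c,m['at'])))
save('top',cv2.resize(ims[0],(800,600))); save('side',cv2.resize(ims[1],(800,600)))
print(telemetry.current_t())
E
```

```text
pics
top [ 0.447 -0.041  1.195] [ 0.08 -0.   -1.  ] 461.4353815455516
crank_hub [ 0.621 -0.258  0.018] 0.82 [346. 158.]
crank_hub [ 0.686 -0.135  0.016] 0.8 [298. 134.]
crank_hub [ 0.56  -0.355  0.02 ] 0.7 [385. 181.]
crank_hub [ 0.713 -0.324  0.019] 0.56 [371. 122.]
crank_handle [ 0.588 -0.413  0.046] 0.95 [411. 168.]
crank_handle [ 0.728 -0.184  0.042] 0.79 [318. 115.]
crank_handle [ 0.556 -0.242  0.042] 0.78 [343. 182.]
crank_handle [ 0.748 -0.27   0.045] 0.59 [352. 107.]
shaft_tip [0.608 0.017 0.104] 0.51 [238. 160.]
side [ 0.115 -0.567  0.967] [ 0.39  0.5  -0.78] 437.7979925972126
crank_hub [ 0.713 -0.328  0.018] 0.84 [385. 260.]
crank_hub [ 0.561 -0.356  0.023] 0.77 [349. 302.]
crank_hub [ 0.618 -0.258  0.015] 0.75 [337. 261.]
crank_hub [ 0.68  -0.134  0.015] 0.73 [322. 217.]
crank_handle [ 0.746 -0.27   0.046] 0.72 [379. 232.]
crank_handle [ 0.591 -0.415  0.042] 0.69 [379. 311.]
crank_handle [ 0.557 -0.243  0.04 ] 0.65 [316. 265.]
crank_handle [ 0.728 -0.185  0.043] 0.63 [350. 214.]
shaft_tip [0.608 0.016 0.096] 0.52 [267. 175.]
0.4
```

View pics/top.png

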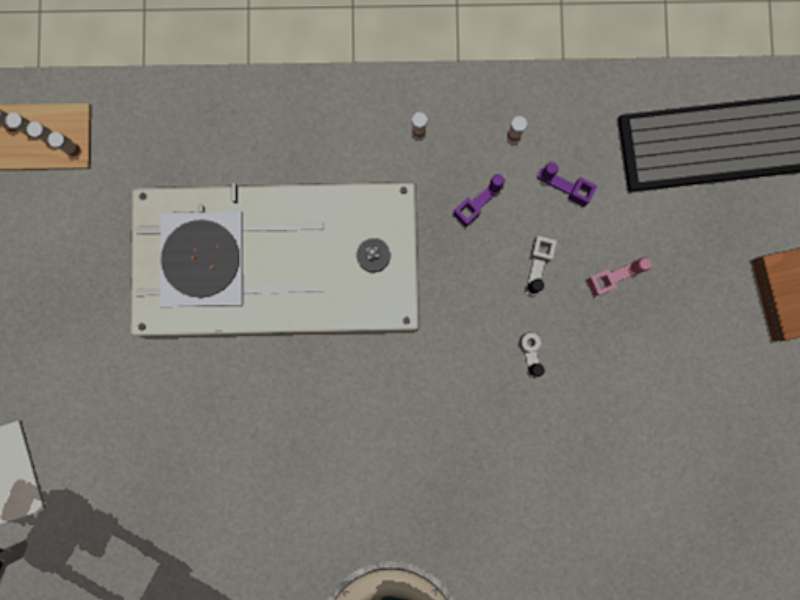

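View pics/side.png

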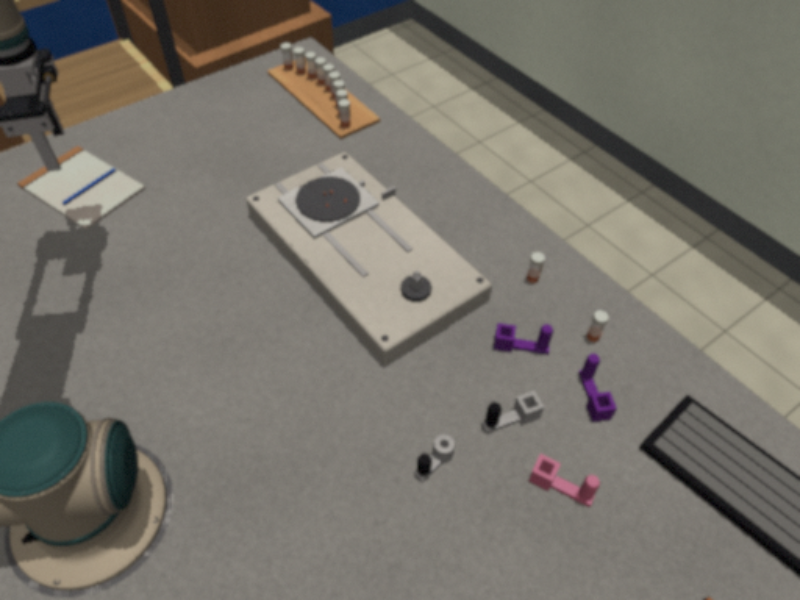

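In the top view (800x600) the candidates for the crank are:
- steel crank with a square hub at (544,247) and black handle at (536,285)
- steel crank with a round hub at (531,342)
- purple cranks at (467,212) and (583,190)
- pink crank at (602,283)

I choose the steel square one, at about (0.620,-0.258). The shaft is at (373,255), the stage pointer at (201,208) and the fixed pointer at (234,192). Next I take close looks with the wrist camera.

```bash
cat > s.py <<'E'
from h import *
import json
r.move_to([0.56,0.017,0.24],down(np.pi/2))
c1=vision.get_calibration('wrist'); a=vision.snapshot('wrist')
for t in ['shaft_tip']:
    for m in models.mark_of(t,'wrist'): print(t,np.round(m['at'],4),round(m['score'],2),np.round(proj('wrist',m['at'],c1)))
yaw=np.arctan2(-0.242+0.258,0.557-0.62)-np.pi/2
r.move_to([0.60,-0.254,0.20],down(yaw))
print('yaw',yaw,telemetry.current_joints())
c2=vision.get_calibration('wrist'); b=vision.snapshot('wrist')
for t in ['crank_hub','crank_handle']:
    for m in models.mark_of(t,'wrist'): print(t,np.round(m['at'],4),round(m['score'],2),np.round(proj('wrist',m['at'],c2)))
json.dump([{k:np.array(v).tolist() for k,v in c.items()} for c in (c1,c2)],open('c.json','w'))
print(c1,c2)
save('w1',a);save('w2',b); print(telemetry.current_t())
m=np.hstack([a[:, :], b]); save('w12',cv2.resize(m,(800,300)))
E
python3 s.py
```

```text
shaft_tip [0.605  0.0174 0.1023] 0.79 [256. 228.]
yaw 1.3220863377013732 [-5.05824492e-01  4.06876948e-01  1.38047653e+00  1.04267402e-03
  1.35446828e+00 -1.82911604e+00]
crank_hub [ 0.6765 -0.1401  0.0182] 0.89 [358. 214.]
crank_hub [ 0.5525 -0.2433  0.0422] 0.67 [254. 138.]
crank_hub [ 0.62   -0.2583  0.0203] 0.59 [256. 195.]
crank_hub [ 0.5585 -0.3489  0.0162] 0.59 [170. 164.]
crank_hub [ 0.7134 -0.3345  0.0155] 0.56 [218. 272.]
crank_handle [ 0.7424 -0.2726  0.0437] 0.92 [269. 293.]
crank_handle [ 0.5887 -0.4119  0.0442] 0.89 [124. 206.]
crank_handle [ 0.7218 -0.1822  0.0447] 0.75 [337. 263.]
crank_handle [ 0.5532 -0.2438  0.0405] 0.57 [254. 138.]
{'fx': 297.3186396354542, 'fy': 297.3186396354542, 'cx': 257.8278996555361, 'cy': 191.12523815224753, 'position': array([0.47978552, 0.01867128, 0.39466408]), 'orientation': array([0.09869898, 0.69999235, 0.70027639, 0.09940923])} {'fx': 297.3186396354542, 'fy': 297.3186396354542, 'cx': 257.8278996555361, 'cy': 191.12523815224753, 'position': array([ 0.5224282 , -0.23196963,  0.35491357]), 'orientation': array([0.10999118, 0.7814643 , 0.60803525, 0.08665227])}
3.9333
```

Run:
```python
import cv2,numpy as np
a=cv2.imread('pics/w1.png');b=cv2.imread('pics/w2.png')
A=cv2.resize(a[203:253,226:286],(400,333),interpolation=cv2.INTER_CUBIC)
B=cv2.resize(b[110:226,196:316],(400,387),interpolation=cv2.INTER_CUBIC)
A=cv2.copyMakeBorder(A,0,54,0,0,cv2.BORDER_CONSTANT)
cv2.imwrite('pics/crop1.png',np.hstack([A,B]))
```

```text
(no output)
```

View pics/crop1.png

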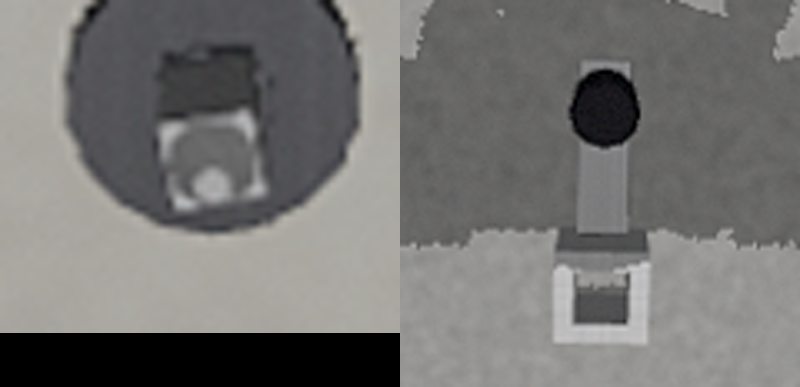

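Left crop: the square shaft has corners at (158,122), (250,108), (268,192) and (177,210), with its tip at (211,185). Right crop: the steel crank has a square hub and square hole (hub top 554–648 by 262–342), with the black handle at (605,107). The choice is confirmed.

Run:
```python
from h import *
import json
c1,c2=json.load(open('c.json'))
P=[at_z('wrist',226+u*.15,203+v*.15,0.09,c1)[:2] for u,v in [(158,122),(250,108),(268,192),(177,210)]]
P=np.array(P); print(np.round(P,4),P.mean(0)); 
for i in range(4):
    d=P[(i+1)%4]-P[i]; print(np.linalg.norm(d),np.degrees(np.arctan2(d[1],d[0]))%90)
print('tip',at_z('wrist',226+211*.15,203+185*.15,0.1,c1))
Q=np.array([at_z('wrist',196+(u-400)*.3,110+v*.3,0.036,c2)[:2] for u,v in [(554,262),(648,262),(648,342),(554,342)]])
print(np.round(Q,4),Q.mean(0))
for i in range(4):
    d=Q[(i+1)%4]-Q[i]; print(np.linalg.norm(d),np.degrees(np.arctan2(d[1],d[0]))%90)
h=at_z('wrist',196+205*.3,110+107*.3,0.062,c2)[:2]; d=h-Q.mean(0); print('handle',h,np.linalg.norm(d),np.degrees(np.arctan2(d[1],d[0])))
```

```text
[[0.6024 0.0101]
 [0.5999 0.0253]
 [0.6151 0.0284]
 [0.6184 0.0131]] [0.60894478 0.01920516]
0.015406595463193574 9.341213380309455
0.015508622617230818 11.641017899410377
0.01563632490966544 12.258796026865468
0.01629724150810353 10.792900817697983
tip [0.60938803 0.0188255  0.1       ]
[[ 0.6047 -0.2702]
 [ 0.6124 -0.2398]
 [ 0.6401 -0.2464]
 [ 0.6322 -0.2776]] [ 0.62231878 -0.25850427]
0.031430371389026414 75.75597868698209
0.028478752995958354 76.50637662881533
0.032235306196042195 75.76426927530159
0.028484250466175948 74.88705956452696
handle [ 0.55557672 -0.24019511] 0.06920786635579596 164.65959378257796
```

```bash
cat > s2.py <<'E'
from h import *
hub=np.array([0.6204,-0.258]); yaw=np.radians(75.7); q=down(yaw)
gripper_to(0.065,40)
r.move_to([*hub,0.09],q)
print(r.move_l([*hub,0.028],vel=0.08,guard=12), telemetry.current_ee_pos())
gripper_to(0.0,40); print('open',telemetry.current_opening(),telemetry.current_wrist_force())
r.move_l([*hub,0.16],vel=0.15)
print(telemetry.current_opening(),telemetry.current_wrist_force(),telemetry.current_joints()[5])
for y in (101,11): print(y,inverse_kinematics([0.6088,0.0188,0.13],down(np.radians(y))))
im=vision.snapshot('wrist'); save('held',im); print(telemetry.current_t())
E
python3 s2.py
```

```text
False [ 0.62077408 -0.2582227   0.02832844]
open 0.03205935473904528 [-0.21867561 -1.15968019  1.56197691]
0.03214255634763033 [ 0.69322269  0.41458082 -3.06359258] -1.8187588283440512
101 [-0.08331781  0.39545739  1.58345272  0.          1.16268255 -1.84610035]
11 [-8.33178083e-02  3.95457390e-01  1.58345272e+00 -4.44089210e-16
  1.16268255e+00 -2.75304026e-01]
7.725
```

View pics/held.png

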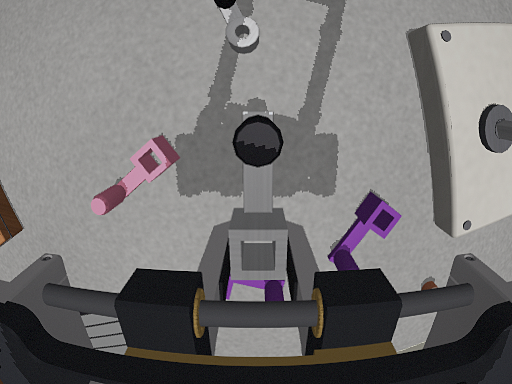

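The crank is held square: opening 32 mm, hub between the pads at (258,258), handle at (258,140). Now I put it on the shaft.

```bash
cat > s3.py <<'E'
from h import *
S=np.array([0.6088,0.0188]); q=down(np.radians(101))
r.move_l([*hub,0.2] if 0 else [0.6204,-0.258,0.2],vel=0.2)
r.move_to([*S,0.16],q)
r.move_l([*S,0.118],vel=0.08,guard=15)
hit=r.move_l([*S,0.0885],vel=0.03,guard=15)
print(hit,telemetry.current_ee_pos(),telemetry.current_wrist_force(),telemetry.current_torque(),telemetry.current_opening(),telemetry.current_t())
save('on1',vision.snapshot('wrist'))
E
python3 s3.py
```

```text
True [0.60849136 0.01884465 0.09021832] [-0.2490552  -0.62511097  4.17344322] [ 0.04762285 -0.01206133 -0.05785826] 0.031612221381547505 10.7667
```

View pics/on1.png

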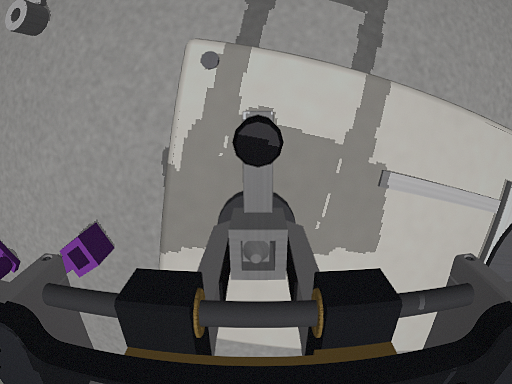

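The TCP stopped at z 0.0902, so the hub centre is at 0.080: fully down, with the shaft tip showing in the hole at (257,254). I release and look at the pointers.

```bash
cat > s4.py <<'E'
from h import *
import json
gripper_to(0.05,40)
p=telemetry.current_ee_pos(); r.move_l([p[0],p[1],0.19],vel=0.2)
print('ptrs',at_z('top',128.6,133,0.06),at_z('top',150,123,0.06))
r.move_to([0.64,0.22,0.24],down(np.pi/2))
c=vision.get_calibration('wrist'); im=vision.snapshot('wrist'); save('ptr',im)
json.dump({k:np.array(v).tolist() for k,v in c.items()},open('cp.json','w'))
vision.snapshot('top')
for t in ['crank_hub','crank_handle']:
    for m in models.mark_of(t,'top')+models.mark_of(t,'wrist'):
        if m['at'][1]>-0.08: print(t,np.round(m['at'],4),round(m['score'],2))
u,v=proj('wrist',[0.69,0.22,0.06],c); print(u,v,telemetry.current_t())
u,v=int(u),int(v)
save('ptrc',cv2.resize(im[v-60:v+60,u-80:u+80],(800,600),interpolation=cv2.INTER_CUBIC)); print(u-80,v-60)
E
python3 s4.py
```

```text
ptrs [0.68680863 0.29049167 0.06      ] [0.7111846  0.23727253 0.06      ]
crank_hub [0.6085 0.0216 0.0781] 0.9
crank_hub [0.6085 0.0174 0.1003] 0.54
crank_hub [0.6083 0.0188 0.0826] 0.87
crank_handle [0.5445 0.0039 0.1075] 0.56
crank_handle [0.5429 0.0076 0.1037] 0.63
257.9816614748946 219.21389395869517 13.1333
177 159
```

View pics/ptrc.png

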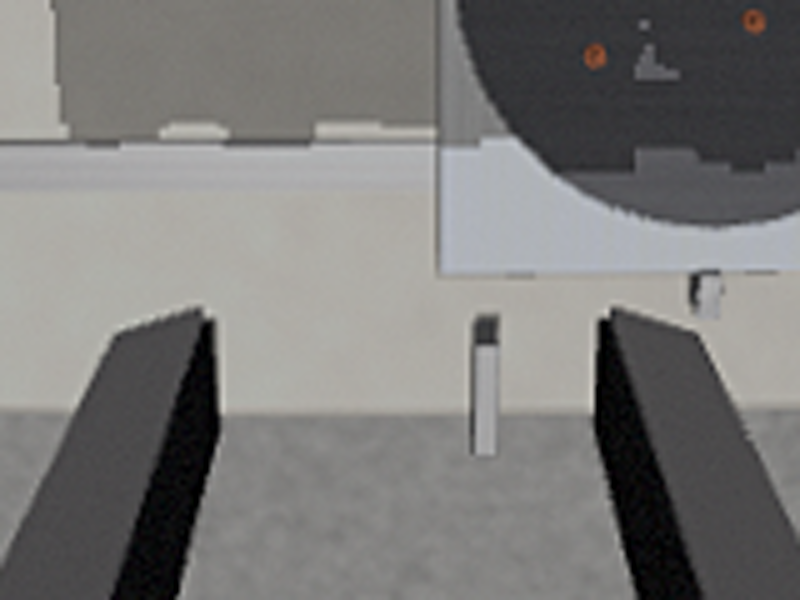

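Run:
```python
from h import *
import json
c=json.load(open('cp.json'))
g=lambda u,v,z: at_z('wrist',177+u*.2,159+v*.2,z,c)
for z in (0.05,0.06,0.07):
    print(z,g(708,292,z)[:2],g(486,400,z)[:2],g(486,345,z)[:2],'plate edge',g(438,272,z)[:2],'base edge',g(100,411,z)[:2],g(560,411,z)[:2])
# base edge direction from top view (800x600 px)
a,b=at_z('top',132*.64,190*.64,.05),at_z('top',415*.64,183*.64,.05); print('base',a,b,np.degrees(np.arctan2(*(b-a)[1::-1])))
```

```text
0.05 [0.69195966 0.29592725] [0.72104649 0.2406135 ] [0.70578548 0.24030825] plate edge [0.68623219 0.22812742] base edge [0.72515282 0.1411092 ] [0.72433868 0.25966165]
0.06 [0.68810544 0.29372308] [0.7163448  0.24002095] [0.70152843 0.23972459] plate edge [0.68254484 0.22789866] base edge [0.72033149 0.14341579] [0.71954107 0.25851411]
0.07 [0.68425122 0.29151892] [0.71164311 0.2394284 ] [0.69727138 0.23914093] plate edge [0.67885749 0.2276699 ] base edge [0.71551016 0.14572237] [0.71474346 0.25736658]
base [0.71988034 0.40458742 0.05      ] [ 0.72361717 -0.05144585  0.05      ] -89.53051667987617
```

Stage reads about 0.0535 (0.052–0.055, depending on the pointer height), so about 1.79 turns. I wind 1.55 turns first, then look again.

```bash
cat > w.py <<'E'
from h import *
S=np.array([0.6086,0.0188]); RZ=0.108-0.006*-1  # TCP z 6 mm above grasp point
def hp(deg): a=np.radians(deg); return S+0.065*np.array([np.cos(a),np.sin(a)])
def grab(deg):
    gripper_to(0.05,25); q=down(np.pi/2)
    r.move_to([*hp(deg),0.19],q)
    hit=r.move_l([*hp(deg),RZ],vel=0.12,guard=12)
    gripper_to(0.0,25); print('grab',hit,telemetry.current_opening(),telemetry.current_ee_pos())
def wind(a,b,step=15,vel=0.12):
    F=0
    n=max(1,int(np.ceil(abs(b-a)/step)))
    for d in np.linspace(a,b,n+1)[1:]:
        r.move_l([*hp(d),RZ],vel=vel)
        f=np.linalg.norm(telemetry.current_wrist_force()); F=max(F,f)
        if f>40: print('high force',d,f); break
    print('wound to',d,'maxF',F,telemetry.current_ee_pos(),telemetry.current_wrist_force(),telemetry.current_t())
def let_go():
    gripper_to(0.05,25); p=telemetry.current_ee_pos(); r.move_l([p[0],p[1],0.19],vel=0.2)
E
python3 - <<'E'
from w import *
grab(191); wind(191,191-90); 
im=vision.snapshot('top')
print(telemetry.current_opening())
save('t90',cv2.resize(im[80:220,60:300],(720,420),interpolation=cv2.INTER_CUBIC))
E
```

```text
grab False 0.021623564949173908 [0.54490667 0.00632392 0.11428508]
wound to 101.0 maxF 6.472508902891517 [0.5953679  0.08123361 0.11410474] [ 1.20408628 -5.63739757  2.94334781] 17.3917
0.02160644242885864
```

View pics/t90.png

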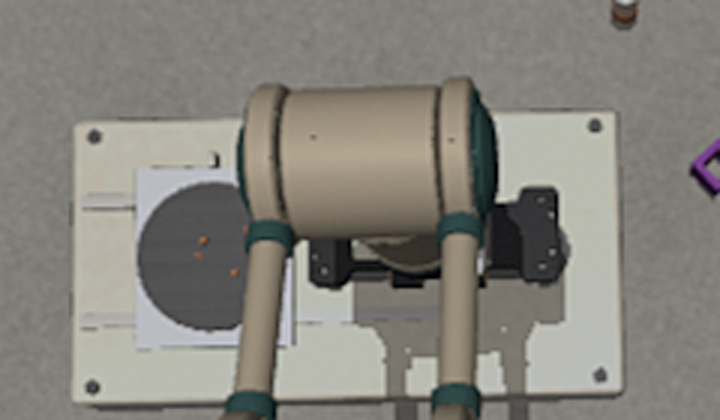

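The stage has moved toward the shaft (plate left edge at 105.3 px against 103.0 before, about 6 mm). I continue to 1.55 turns and look.

```bash
cat > look.py <<'E'
from w import *
import json
def look(n,p=[0.62,0.235,0.24]):
    r.move_to(p,down(np.pi/2))
    c=vision.get_calibration('wrist'); im=vision.snapshot('wrist'); save(n+'_full',im)
    json.dump({k:np.array(v).tolist() for k,v in c.items()},open('cp.json','w'))
    u,v=map(int,proj('wrist',[0.70,0.24,0.06],c))
    save(n,cv2.resize(im[v-30:v+30,u-40:u+40],(800,600),interpolation=cv2.INTER_CUBIC)); print('crop',u-40,v-30,'cx',c['cx'],telemetry.current_t())
E
python3 - <<'E'
from look import *
wind(101,191-558); let_go(); look('p2')
E
```

```text
wound to -367.0 maxF 9.15285232234466 [0.67404299 0.01028708 0.1142299 ] [ 6.26626896 -0.37596305  5.00062779] 26.775
crop 222 210 cx 257.8278996555361 28.925
```

View pics/p2.png

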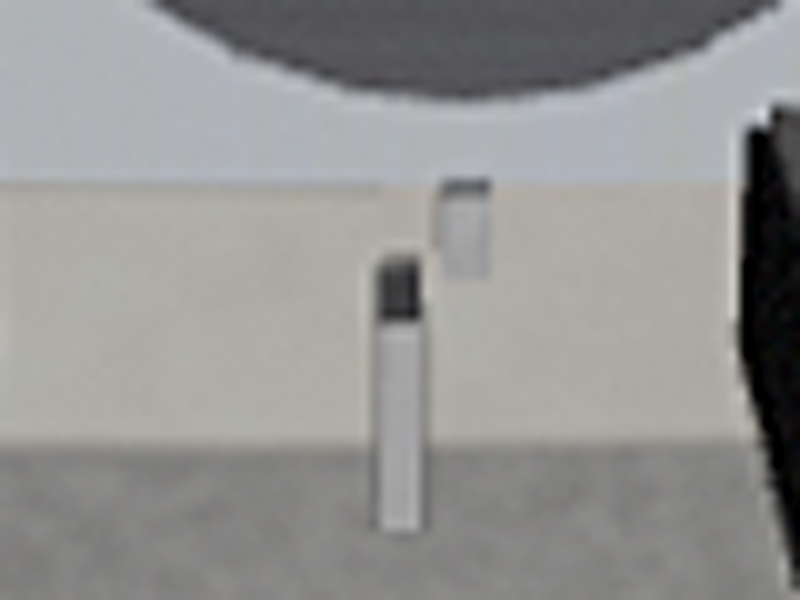

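Pointers: stage at crop x≈465, fixed at x≈401, so the stage is about 6.4 px (7 mm) short. This agrees with the forecast.

```bash
cat > s6.py <<'E'
from look import *
c=json.load(open('cp.json'))
g=lambda u,v,z: at_z('wrist',222+u*.1,210+v*.1,z,c)[:2]
yaw=np.radians(0.5)
for z1,z2 in ((.06,.06),(.06,.07),(.065,.065),(.07,.06)):
    a=(g(465,235,z1)); b=(g(401,425,z2)); 
    dy=a-b; s=dy@np.array([0.0083,1.0]) ; s2=dy@np.array([-0.0083,1.0]); print(z1,z2,a,b,dy[1],s,s2)
E
python3 s6.py
```

```text
0.06 0.06 [0.6900114  0.24773152] [0.71640651 0.24000467] 0.007726852972499476 0.007507773593484776 0.007945932351514176
0.06 0.07 [0.6900114  0.24773152] [0.711122   0.23985901] 0.007872505706314675 0.00769728774698477 0.00804772366564458
0.065 0.065 [0.68776474 0.24754289] [0.71376425 0.23993184] 0.007611047217605138 0.0073952512779102845 0.007826843157299992
0.07 0.06 [0.68551808 0.24735426] [0.71640651 0.24000467] 0.0073495887288956285 0.007093214808835827 0.00760596264895543
```

Run:
```python
from look import *
grab(-367); wind(-367,-457); let_go(); look('p3')
```

```text
grab False 0.021495113428673537 [0.67329687 0.01085057 0.11436254]
wound to -457.0 maxF 7.980711471630764 [ 0.59979498 -0.04666601  0.11433812] [-1.02596073 -5.68087812  5.5106065 ] 33.1667
crop 222 210 cx 257.8278996555361 35.4833
```

View pics/p3.png

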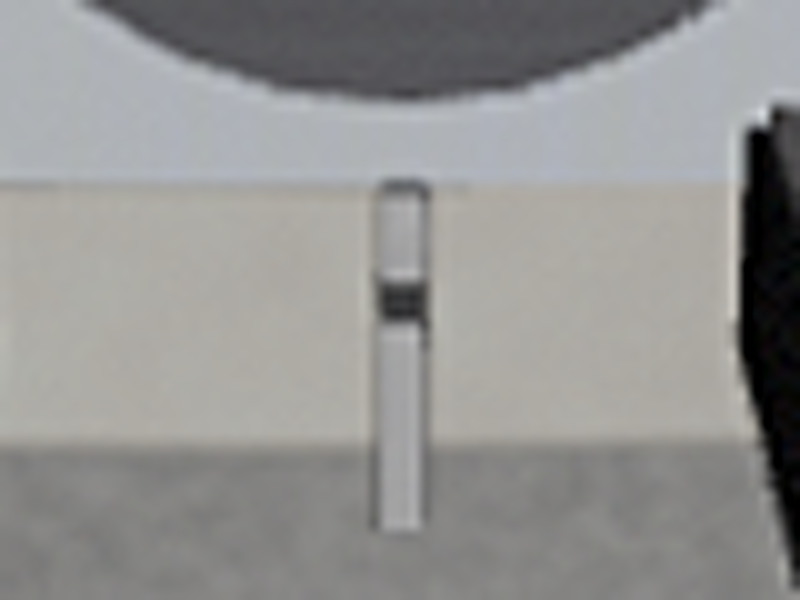

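Pointers are in line: stage x≈403, fixed x≈400, or about 0.3 px. I check this numerically, along with the crank's seating.

Run:
```python
from look import *
c=json.load(open('cp.json'))
g=lambda u,v,z: at_z('wrist',222+u*.1,210+v*.1,z,c)[:2]
im=cv2.imread('pics/p3_full.png',0).astype(float)
def cen(v):   # sub-pixel centre of bright band at row v
    row=im[v,250:275]; w=np.clip(row-row.min(),0,None); return np.round(row).astype(int)
for v in (232,235,247,252,258): print(v,cen(v))
for z in (.06,.065,.07):
    d=g(403,235,z)-g(400.5,425,z); print(z,d, d@np.array([-0.0083,1]))
r.move_to([0.54,-0.02,0.26],down(np.pi/2))
im=vision.snapshot('wrist'); 
for m in models.mark_of('crank_hub','wrist')[:3]: print('w',np.round(m['at'],4),round(m['score'],2))
s=vision.snapshot('side')
for t in ('crank_hub','crank_handle'):
  for m in models.mark_of(t,'side'):
    if m['at'][1]>-.1: print('s',t,np.round(m['at'],4),round(m['score'],2))
a=cv2.resize(im[160:300,180:340],(400,350),interpolation=cv2.INTER_CUBIC)
u,v=map(int,proj('side',[0.6,0,0.08])); b=cv2.resize(s[v-35:v+35,u-40:u+40],(400,350),interpolation=cv2.INTER_CUBIC)
save('fin',np.hstack([a,b])); print(telemetry.current_t())
```

```text
232 [168 171 171 171 172 172 172 173 174 148 155 166 167 168 138 162 173 170
 169 170 169 170 170 169 171]
235 [169 168 169 170 170 172 172 172 175 149 153 158 160 161 132 162 173 170
 171 171 170 170 170 171 171]
247 [171 170 171 172 171 171 170 171 176 144 156 164 163 167 130 165 173 171
 172 171 171 171 171 171 170]
252 [171 174 171 173 172 173 173 173 176 146 156 162 162 166 131 167 173 171
 169 170 170 170 169 170 170]
258 [130 131 133 135 136 134 136 136 137 109 153 162 159 165 116 123 132 129
 132 133 135 134 134 134 133]
0.06 [-0.02643531  0.00019293] 0.0004123428468608334
0.065 [-0.02603938  0.00019004] 0.0004061672009198757
0.07 [-0.02564346  0.00018715] 0.00039999155497891703
w [ 0.7142 -0.3329  0.0179] 0.96
w [ 0.6822 -0.139   0.0176] 0.83
w [ 0.5616 -0.352   0.0179] 0.6
s crank_hub [0.6076 0.0162 0.0795] 0.62
s crank_handle [ 0.6013 -0.0473  0.0981] 0.94
36.775
```

View pics/fin.png

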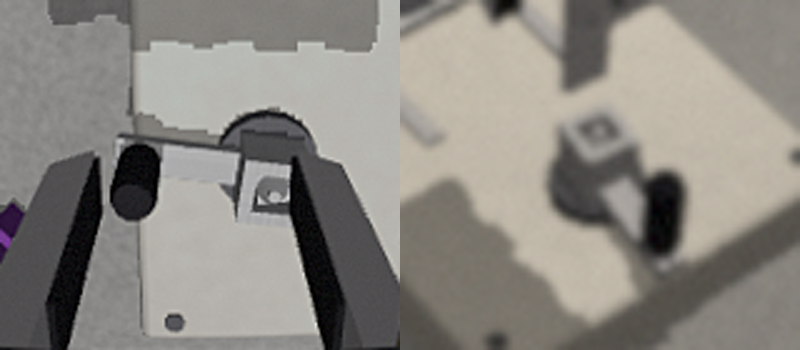

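The crank sits on the boss (hub z 0.0795), and both pointers fall on the same pixel columns. I hand in.

```bash
python3 -c "
from h import *
r.sign_off(); print(telemetry.current_t())"
```

```text
the job is handed in; nothing more can be done
the job is handed in; nothing more can be done
```

I put the steel square-hub crank fully down on the shaft and wound it clockwise by its handle, about 1.8 turns. The stage pointer now stands in line with the fixed pointer. The crank is on the shaft with the gripper clear, and I handed in just after 36.8 s on the robot's clock.

- **Alignment:** in the last wrist picture both pointers cover the same pixel columns. That puts the stage within about 0.2–0.4 mm of zero.
- **Seating:** the side camera puts the hub centre at z 0.0795, where 0.080 is fully down. When the crank went on, the tool stopped at the height that means the same.
- **Forces:** readings between winding steps stayed under 10 N.
- **Check that failed:** from the last wrist view, the first three hub detections printed were look-alikes. The seating check therefore rests on the side camera, the picture and the stop height.

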